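Open the colour-dial padlock and take it off the tool chest's hasp

TASK

Take the combination padlock off the shared tool chest. Turn its dial clockwise (seen from above) until the red dot clicks in at the white index mark, going neither short of it nor past it, then turn it back anticlockwise and click the yellow dot in at the mark; now pull the lock's body away from the staple so that the shackle draws fully open, and slip the shackle's free end out of the staple. Do not force the lock against the staple and do not push the other things on the bench about. Finish while holding the open lock still in the gripper, dial upward, about 15 cm (10 at the very least) above the chest's lid.

Things in the scene. Friction and masses are not known exactly. Their poses are not given: they have to be found in the camera images.
- chest: fixed blue steel tool chest, 180 (its x) by 250 (its y) by 105 mm high, flat lid shut; origin at the centre of its underside, x towards its back, y to its left seen from its front, z up. A slotted steel hasp leaf, 58 wide and 2 thick, is folded from its front edge over the lid round the staple; it can stay so.
- staple (a point): on the lid, 105 mm up: the point midway under the hasp's bridge staple, a steel strap 14 mm wide (along the chest's x) and 4 thick, bent as a bridge along the chest's y, 42 long and 27 high outside. Its window is 34 long (17 either side of this point along the chest's y) and 23 high. Axes as the chest's.
- padlock: loose padlock, about 0.35 kg, lying on its back on the lid, dial up, left (+y) of the staple with its shackle through it. Dark grey case with a black band, 60 (x) by 52 (y) by 28 thick; grip it across its 52 mm width. Origin: centre of its underside; x to the shackle (about the chest's -y), y about the chest's +x, z up to the dial. At the start the staple point lies 58 to 61 mm along its x.
- shackle_bow (a point): middle of the shackle's bow, on the rod's centre line. The shackle is a U of 6 mm rod, 14 mm above the case's underside, legs at y = -13 and +13 mm of the padlock; the bow lies at padlock x = 48 shut, 66 open. The leg at y = -13 stays in the case. Pulling the case back along its -x brings the bow against the staple's near foot, which draws the shackle.
- free_tip (a point): tip of the shackle's free leg (padlock y = +13): padlock x = 26 shut, inside the case, whose end is at x = 30; x = 44 fully open, so the gap to the case is 14 mm. To unhook, bring the open lock back until the staple point lies about 57 mm along padlock x: the staple's near foot is then in the gap and the free leg in the window. Then slide it 32 mm along its -y, held level 4 mm above the lid, and lift.
- dial_top (a point): centre of the dial's top face, on the dial's axis, 45 mm above the padlock's underside. The dial is a round black knurled knob, 38 mm across and 16 high, standing on the case's top (29 mm above the underside) over the padlock's origin; any direction of grip serves.
- lock_index (a point): white index mark on the case's top face, 25.5 mm from the dial's axis towards the shackle.
- red_dot (a point): centre of the red dot on the dial's top face, 6 mm across, 13 mm from the axis. Twelve marks 30 degrees apart: red, yellow, blue, the rest white ticks; the yellow dot lies 60 degrees clockwise of the red one, seen from above.
- yellow_dot (a point): centre of the yellow dot on the dial's top face, 6 mm across, 13 mm from the axis.
- lock_dial (a joint): turn of the dial, rad, growing clockwise from above, endless; 1.571: red at the index; 0.524: yellow; starts -0.27 to 0.48. A spring ball clicks every 30 degrees (0.08 Nm) and draws the freed dial to the nearest click. Opens only after clockwise to red (10 degrees more or less) and straight back to yellow (likewise). If red was overrun: anticlockwise to -1 rad and begin again.
- lock_shackle (a joint): how far the shackle is drawn out of the case, m: 0 shut, 0.018 fully open. Stiff: it takes 2 N to slide and stays where it is left; while locked it gives only about 1 mm.
- sanding_block: brown cork sanding block, 64x107x31 mm (bystander, loose); origin at the centre of its underside
- glue_bottle: yellow glue bottle with orange spout, 40x57x187 mm (bystander, loose); origin at the centre of its underside
- tape_wide: white wide tape roll lying flat, 106 mm across, 51 high (bystander, loose); origin at the centre of its underside
- wax_tin: green round tin, 66 mm across, 68 high (bystander, loose); origin at the centre of its underside
- dowel: wooden dowel lying down, 18 mm thick, 130 long (bystander, loose); origin at the centre of its underside
- logger_1: white and grey cylindrical data logger standing upright, 42 mm across, 114 high (bystander, loose); origin at the centre of its underside
There are look-alikes about, which are no part of the job. What is shaped like the padlock but orange is not meant.

How it is judged:
By the outcome, as a careful person would: the job done as asked, in the order asked, and still so for the second after the job is handed in, while the arm keeps its last pose, push and grip.
It also fails if it takes over 48 s, if anything falls off the work surface, if the arm or the gripper's body presses on something with over 40 N, if the wrist force passes 120 N, or if a joint passes its speed limit or range.

ROBOT

A 6-joint arm with a two-finger parallel gripper is mounted at the origin on a cart in front of the work surface, level with it; the furniture and walls round the work are solid. World frame = base frame: x ahead of the robot, y to its left, z up, the work surface at z = 0. Lengths are in m, angles in rad, forces in N, time in s.
With the tool pointing down it reaches from about 0.35 to 0.725 m from the base axis. Payload 6 kg.
Tool frame: the origin (TCP) lies at the very end of the fingers, on their centre line; the grasp point (between the pads) lies arm.hold_point_z behind it (arm.hold_point_z is the distance from the TCP to the grasp point, in m); z points along the fingers, y is the line along which they close (so a half turn about z gives the same grasp; the last joint's range is limited). The gripper opens to 85 mm and grips with 20 to 120 N. Pads are 22 mm wide; open, the fingers measure 114 mm over their backs; the gripper's body (76 mm by 85 mm) begins 54 mm behind the grasp point. The pads swing forward as they close: fully open they stand 13 mm farther back than shut.
Start: joints at [1.54, 0.04, 0.085, 0, -1.615, -0.334], TCP at [0.214, 0.561, 0.207] pointing down, gripper open.
Joint ranges: [-2.56, 2.56], [-1.29, 2.01], [-1.08, 1.49], [-3.29, 1.98], [-2.81, -0.18], [-2.99, 2.99]. Speed limits (rad/s): [2.57, 2.57, 3.01, 3.14, 3.14, 3.14].

INTERFACE

Orientations are given as a 3x3 rotation matrix whose columns are the frame's x, y, z axes.
In Python, from cell import arm gives the robot as it stands. The module is installed in compiled form; this text tells all that it offers.
- The arm moves only by the tool step_arm, never from a script. Its argument "targets" is a list that holds one entry, the list of rows, each a list of 4 numbers: the shift along the world's x, y, z in mm, then the turn about the world's z in rad. A call has 1 to 8 rows; each row shifts and turns the commanded pose from where the row before left it; what a row does not reach is not made up. A row lasts 1/10 s, in which the tool goes at most 50 mm and 8.59 degrees, less where a joint would pass 70% of its speed; a pose out of reach is approached as far as the arm can. A call with a gripper value outside its range is refused whole. "gripper" is the closure in counts, from 0 (fully open) to 255 (shut), set as the call begins (left out, the last holds). The fingers move at their own pace and stop on an object; the grip force is fixed at half the most. Time passes only in rows, so rows that do not move let the fingers close. It gives the time, the measured TCP pose, the force, the opening and the grip force at its end, in the units of the state.
- arm.get_obs(): the state, without advancing time (a new reading comes with each control period).
- arm.get_image(name): name is "scene" or "side" or "wrist"; returns the picture (420x560x3 uint8, red, green, blue); there is no depth.
- arm.camera_model(name): a dict with "camera_matrix" (3x3 intrinsics, pixels), "eye" and "attitude" of the camera in the world; the wrist camera has in their place "hand_eye" (4x4, takes a point from camera to tool coordinates, whose origin is the TCP and whose axes are the flange's). Camera axes: x right, y down, z forward; pixel columns grow to the right and rows downward; lengths in m; the calibration is good to about 2 mm. A picture is of the moment at which its call begins: read the wrist's pose just before it. camera_model takes no time and is no camera call.
- arm.sign_off(): hands the job in; it is judged then, once.
Trained networks look in the newest picture that a camera, given by its name, has taken for a name from the list of things; names that differ only in an ending like _2 or _b are one class to them, and where a whole thing is asked for, a point or a joint stands for the part that bears it (a point fixed in the world has none). Each returns a list of dicts, best first, with "confidence" (0 to 1); they miss things now and then, are a little off and sometimes report something else, mostly with a low value. They report only what shows in the picture. A call takes as long as a camera call. They do not tell look-alikes from the thing itself.
- arm.regions_of(camera, query): "mask" (420x560 bool, what is visible of it).
- arm.place_of(camera, query): "at" ([x, y, z] in m, in world coordinates, good to about 4 mm: a listed point, or the origin of a listed thing).
The state is a dict: "time": time; "joints": joint angles; "joint_velocities": joint speeds; "joint_torque": joint torques, N m; "position": TCP position; "eef_rot": TCP orientation; "wrist_force": force on the tool from outside, world axes, zero at the start; "torque": the same for the moment, N m; "opening": finger opening in m; "grip_force": force on a finger pad.
Only numpy, scipy, OpenCV 4.12 (cv2) and the standard library are available. Lean on these libraries where they do the work, as an engineer would, in place of code of your own. Each camera call takes 0.05 s, during which the arm holds its last target. There are 200 camera calls.

## Working session

There is one attempt and no reset: what is moved stays moved. The work goes in short steps, Python scripts to look and compute and a tool call to move; the robot and the scene stay as the last step left them, time stands still between calls to the robot, and variables do not carry over. Pictures are saved under pics/ and viewed, at most 10 in all, crops included, and the job is handed in when it is done.

Besides the shell and the picture viewer there is one more tool, called after "Request:" by a JSON object that holds its "op" and its "data". step_arm: Moves the arm, as the interface text tells. Its arguments: {"type":"object","properties":{"targets":{"type":"array"},"gripper":{"type":"number"}},"required":["targets"]}

```bash
mkdir -p pics; cat > h.py <<'E'
from cell import arm
import numpy as np, cv2
def save(cam,name):
    im=arm.get_image(cam); cv2.imwrite(f'pics/{name}.png',im[:,:,::-1]); return im
def q(cam,names):
    for n in names:
        r=arm.place_of(cam,n)
        print(cam,n,[(np.round(d['at'],4).tolist(),round(d['confidence'],2)) for d in r[:3]])
E
python3 - <<'E'
from h import *
o=arm.get_obs(); print(o['time'],o['position'],o['eef_rot'],o['wrist_force'],arm.hold_point_z,o['opening'])
a=save('scene','s0'); b=save('side','d0')
q('scene',['padlock','dial_top','staple','chest','red_dot','yellow_dot','lock_index'])
q('side',['padlock','dial_top','staple','chest'])
print(arm.camera_model('scene')); print(arm.camera_model('wrist'))
E
```

```text
0.0 [0.21385298 0.56020946 0.2062663 ] [[ 9.34193787e-01 -3.56765607e-01 -5.19216525e-04]
 [-3.56765964e-01 -9.34192244e-01 -1.70225382e-03]
 [ 1.22257568e-04  1.77547373e-03 -9.99998416e-01]] [ 0.51126105 -0.61263907 -0.5936776 ] 0.0187 0.08590177440422074
scene padlock [([0.4908, 0.0156, 0.1048], 0.81), ([0.5698, -0.2197, 0.0019], 0.49)]
scene dial_top [([0.5648, -0.2179, 0.0452], 0.6), ([0.4933, 0.0135, 0.1462], 0.5)]
scene staple [([0.4984, -0.0437, 0.1034], 0.77), ([0.4448, 0.3942, 0.0023], 0.72), ([0.6179, 0.2998, 0.0002], 0.47)]
scene chest [([0.5236, 0.0072, -0.0005], 0.91)]
scene red_dot [([0.5056, 0.0107, 0.1501], 0.61), ([0.5605, -0.2344, 0.045], 0.61)]
scene yellow_dot [([0.4913, 0.0042, 0.1521], 0.71), ([0.6182, 0.2981, -0.0025], 0.62), ([0.5555, -0.2182, 0.0414], 0.44)]
scene lock_index [([0.4935, -0.0073, 0.1354], 0.93), ([0.5459, -0.2077, 0.0315], 0.68)]
side padlock [([0.5707, -0.2151, -0.0], 0.7)]
side dial_top [([0.5703, -0.2173, 0.0464], 0.7), ([0.4927, 0.017, 0.1486], 0.45)]
side staple [([0.5008, -0.0463, 0.1023], 0.89), ([0.4735, -0.3103, -0.0009], 0.36)]
side 
[... 248 characters left out ...]
, 1.01347689]), 'attitude': array([[-0.87428284, -0.34982296,  0.33653144],
       [-0.48517358,  0.65169499, -0.58300963],
       [-0.0153657 , -0.67299149, -0.7394906 ]])}
{'camera_matrix': array([[301.9045024 ,   0.        , 278.37820391],
       [  0.        , 301.9045024 , 209.58614369],
       [  0.        ,   0.        ,   1.        ]]), 'hand_eye': array([[-3.53631047e-04, -9.46550711e-01, -3.22554843e-01,
         8.19091560e-02],
       [ 9.99999916e-01, -2.67756514e-04, -3.10601129e-04,
         1.78856095e-03],
       [ 2.07633559e-04, -3.22554926e-01,  9.46550726e-01,
        -1.66483278e-01],
       [ 0.00000000e+00,  0.00000000e+00,  0.00000000e+00,
         1.00000000e+00]])}
```

View pics/s0.png

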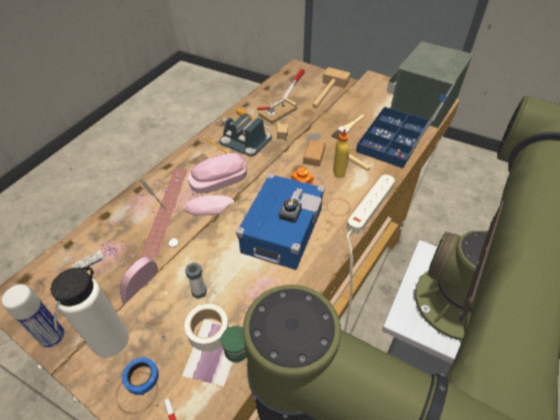

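View pics/d0.png

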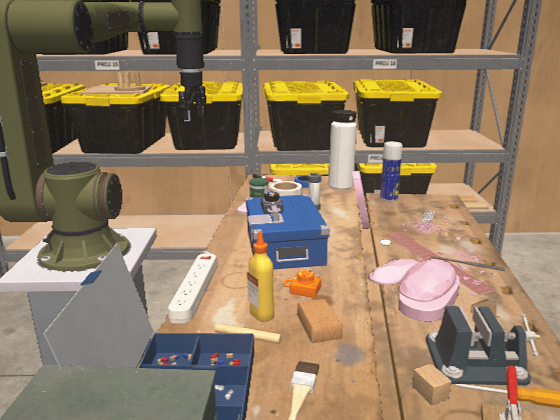

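The scene shows the blue chest near (285,220), with the grey padlock and dial on its lid at about (290,208). The orange look-alike is behind the chest at (302,175). The side view agrees: lock at (272,205), look-alike at (304,284). I'm moving over the lock for a close look.

Request:
{"op": "step_arm", "data": {"targets": [[[20, -40, 5, 0], [20, -40, 5, 0], [20, -40, 5, 0], [20, -40, 5, 0], [20, -40, 5, 0], [20, -40, 5, 0], [20, -40, 0, 0], [20, -40, 0, 0]]], "gripper": 60}}

```text
time: 1.45
position: [0.3745, 0.2389, 0.2378]
eef_rot: [[0.934, -0.356, 0.001], [-0.356, -0.934, 0.001], [0.0, -0.001, -1.0]]
wrist_force: [0.9, 0.4, -0.2]
opening: 0.0655
grip_force: 0.0
```

Request:
{"op": "step_arm", "data": {"targets": [[[20, -40, 0, 0], [20, -40, 0, 0], [20, -40, 0, 0], [20, -40, 0, 0], [20, -40, 0, 0], [16, -25, 0, 0], [0, 0, 0, 0], [0, 0, 0, 0]]]}}

```text
time: 2.25
position: [0.49, 0.0149, 0.237]
eef_rot: [[0.934, -0.358, -0.001], [-0.358, -0.934, -0.0], [-0.0, 0.0, -1.0]]
wrist_force: [0.5, 0.5, -0.5]
opening: 0.0655
grip_force: 0.0
```

```bash
python3 - <<'E'
from h import *
o=arm.get_obs(); print(o['time'],o['joints'],o['position'],o['eef_rot'].round(3).tolist(),o['opening'])
save('wrist','w1')
q('wrist',['padlock','dial_top','staple','lock_index','red_dot','yellow_dot','shackle_bow','chest'])
E
```

```text
2.25 [ 4.42830752e-01 -2.47577283e-01 -1.27158628e-01 -6.15459409e-05
 -1.69182653e+00  7.61372508e-01] [0.49004695 0.01494919 0.23703319] [[0.934, -0.358, -0.001], [-0.358, -0.934, -0.0], [-0.0, 0.0, -1.0]] 0.06547355400379438
wrist padlock [([0.5673, -0.2183, 0.0039], 0.83), ([0.496, 0.0184, 0.1036], 0.79), ([0.4937, 0.0172, 0.1469], 0.28)]
wrist dial_top [([0.5708, -0.2133, 0.0441], 0.82), ([0.4927, 0.0185, 0.1453], 0.6)]
wrist staple [([0.4978, -0.0418, 0.1046], 0.57), ([0.5212, 0.0083, -0.0015], 0.55)]
wrist lock_index [([0.4964, -0.0072, 0.1374], 0.85), ([0.5473, -0.2093, 0.0325], 0.63)]
wrist red_dot [([0.5042, 0.0118, 0.149], 0.84), ([0.5642, -0.2313, 0.0469], 0.83)]
wrist yellow_dot [([0.498, 0.0067, 0.1494], 0.65), ([0.5608, -0.2177, 0.0473], 0.62)]
wrist shackle_bow [([0.5039, -0.0307, 0.1233], 0.68)]
wrist chest [([0.5203, 0.0098, -0.0006], 0.69)]
```

View pics/w1.png

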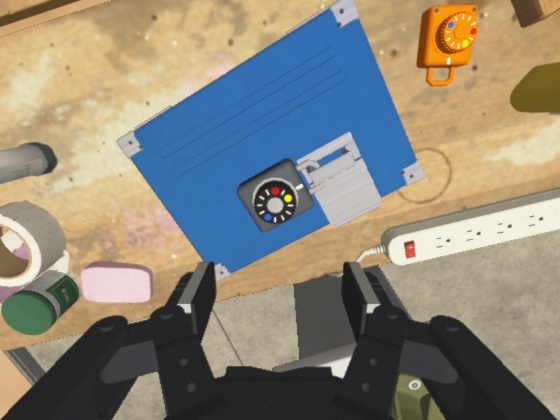

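The wrist view shows the dial at (275,203), red dot at (275,191), yellow at (288,198), blue at (268,216) and the white index near (300,187). I'll get precise values by segmentation.

```bash
cat >> h.py <<'E'
def cent(im,f,box):
    x0,y0,x1,y1=box; c=im[y0:y1,x0:x1].astype(int); m=f(c[...,0],c[...,1],c[...,2])
    v,u=np.nonzero(m); return np.array([u.mean()+x0,v.mean()+y0]) if len(u) else None
def back(uv,z,o,cam='wrist'):
    m=arm.camera_model(cam); K=m['camera_matrix']
    if cam=='wrist':
        H=m['hand_eye']; R=np.array(o['eef_rot'])@H[:3,:3]; e=np.array(o['position'])+np.array(o['eef_rot'])@H[:3,3]
    else: R=m['attitude']; e=m['eye']
    d=R@np.linalg.solve(K,[uv[0],uv[1],1]); return e+d*(z-e[2])/d[2]
RED=lambda r,g,b:(r>150)&(g<80)&(b<80)
YEL=lambda r,g,b:(r>170)&(g>150)&(b<90)
BLU=lambda r,g,b:(b>130)&(r<90)&(g<140)
def dial(im,o,box,zt=0.15):
    P={}
    for n,f in (('r',RED),('y',YEL)):
        uv=cent(im,f,box)
        if uv is not None: P[n]=back(uv,zt,o)[:2]; print(n,uv.round(1),P[n].round(4))
    return P
E
python3 - <<'E'
from h import *
o=arm.get_obs(); im=arm.get_image('wrist')
P=dial(im,o,(258,186,294,222))
uv=cent(im,BLU,(262,208,276,222)); b=back(uv,.15,o)[:2]; print('b',uv,b)
g=np.array(arm.regions_of('wrist','padlock')[1]['mask']); 
for d in arm.regions_of('wrist','padlock')[:3]:
    v,u=np.nonzero(d['mask']); print(d['confidence'],u.mean(),v.mean(),len(u))
c=im[150:260,220:390]; cv2.imwrite('pics/w2.png',cv2.resize(c,None,fx=4.7,fy=4.7,interpolation=cv2.INTER_CUBIC)[:,:,::-1])
E
```

```text
r [276.  190.1] [0.5025 0.0116]
y [288.8 197.1] [0.4926 0.0034]
b [268.375 216.1  ] [0.48247851 0.02660551]
0.93 447.31051752921536 38.85920979410128 3594
0.62 278.1170448256779 193.4305478693968 3614
```

View pics/w2.png

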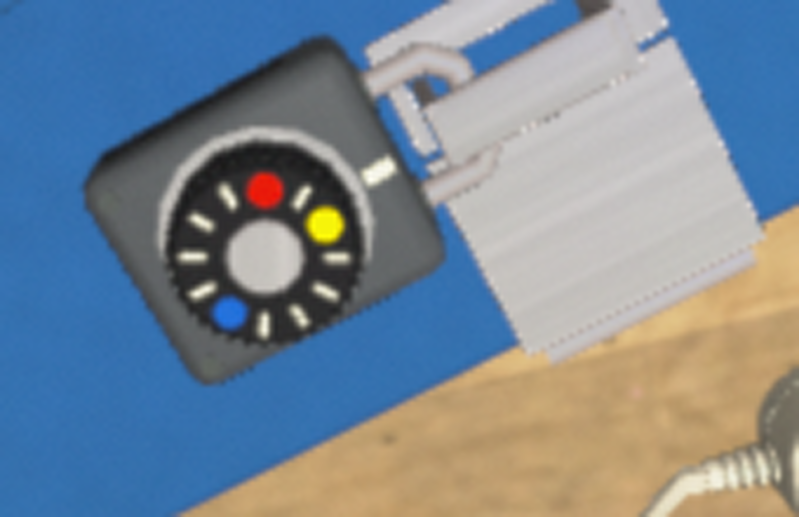

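The crop shows the dial centre at about (265,257), red at (265,190), yellow at (325,225), and the index bar at (381,171). The shackle goes through the staple to the right.

```bash
python3 - <<'E'
from h import *
o=arm.get_obs()
f=lambda x,y,z: back((x/4.7+220-.4,y/4.7+150-.4),z,o)[:2]
c=f(265,257,.150); i=f(381,171,.134); print('c',c,'i',i)
an=lambda v: np.degrees(np.arctan2(v[1],v[0]))
print('idx dir',an(i-c))
for n,p in (('r',f(265,190,.15)),('y',f(325,225,.15)),('b',f(230,313,.15))): print(n,p,an(p-c),np.linalg.norm(p-c))
print('right edge',an(f(345,45,.133)-f(443,255,.133)),'front edge',an(f(443,255,.133)-f(210,380,.133)),'back', an(f(325,40,.133)-f(90,180,.133)))
print('corners',f(335,38,.133),f(443,255,.133),f(205,383,.133),f(88,185,.133))
g=lambda x,y: back((x,y),.105,o)[:2]
print('lid',an(g(343,12)-g(128,143)),an(g(415,175)-g(222,270)),an(g(343,12)-g(415,175)),an(g(128,143)-g(222,270)))
# staple strap top z=.132
print('staple top corners',[f(*p,.132) for p in ((425,105),(617,10),(637,65),(447,158))])
E
```

```text
c [0.49048566 0.01593637] i [ 0.49413026 -0.00965143]
idx dir -81.89360935573104
r [0.50262572 0.01126522] -21.04530259771824 0.013007714819009348
y [0.49234297 0.00323818] -81.67862874691035 0.012833301002800446
b [0.48241325 0.02618171] 128.23495841504737 0.013043426922019338
right edge 4.85814398269235 front edge -80.97949100118848 back -79.98565152802573
corners [ 0.52156132 -0.01016487] [ 0.47311248 -0.0154419 ] [0.46434132 0.03941995] [0.51177868 0.04525055]
lid -82.25757372378183 -82.52968608750429 9.229202982371666 9.756498698841137
staple top corners [array([ 0.50297982, -0.02199872]), array([ 0.50727602, -0.06201409]), array([ 0.49581433, -0.06262431]), array([ 0.49145092, -0.02260583])]
```

The yellow dot is already at the index, so red needs about 60° clockwise. I'm descending with the gripper turned to ψ≈-1.42, so that I'll end up in the case-grip orientation.

Request:
{"op": "step_arm", "data": {"targets": [[[1, 1, -10, -0.14], [1, 0, -10, -0.14], [0, 0, -10, -0.14], [0, 0, -10, -0.14], [0, 0, -10, -0.14], [0, 0, -10, -0.14], [0, 0, -10, -0.14], [0, 0, 0, -0.08]]]}}

```text
time: 3.65
position: [0.4913, 0.0164, 0.1655]
eef_rot: [[0.14, -0.99, -0.003], [-0.99, -0.14, -0.0], [0.0, 0.003, -1.0]]
wrist_force: [-0.3, 0.1, -0.2]
opening: 0.0652
grip_force: 0.0
```

Request:
{"op": "step_arm", "data": {"targets": [[[0, 0, -12, 0], [0, 0, -12, 0], [0, 0, -5, 0], [0, 0, -2, 0], [0, 0, 0, 0]]]}}

```text
time: 4.15
position: [0.492, 0.0164, 0.136]
eef_rot: [[0.146, -0.989, -0.0], [-0.989, -0.146, -0.0], [0.0, 0.0, -1.0]]
wrist_force: [-0.5, 1.0, 0.1]
opening: 0.0654
grip_force: 0.0
```

```bash
python3 - <<'E'
from h import *
o=arm.get_obs(); print(o['time'],o['joints'].round(2),o['position'],o['wrist_force'],o['opening'])
im=save('wrist','w3')
cv2.imwrite('pics/w3c.png',cv2.resize(im[170:420,120:440],None,fx=2.4,fy=2.4)[:,:,::-1])
E
```

```text
4.15 [ 0.44 -0.25 -0.31  0.   -1.51 -0.3 ] [0.49196523 0.0164313  0.13602594] [-0.46486353  0.97350219  0.09458893] 0.06543918228227036
```

View pics/w3c.png

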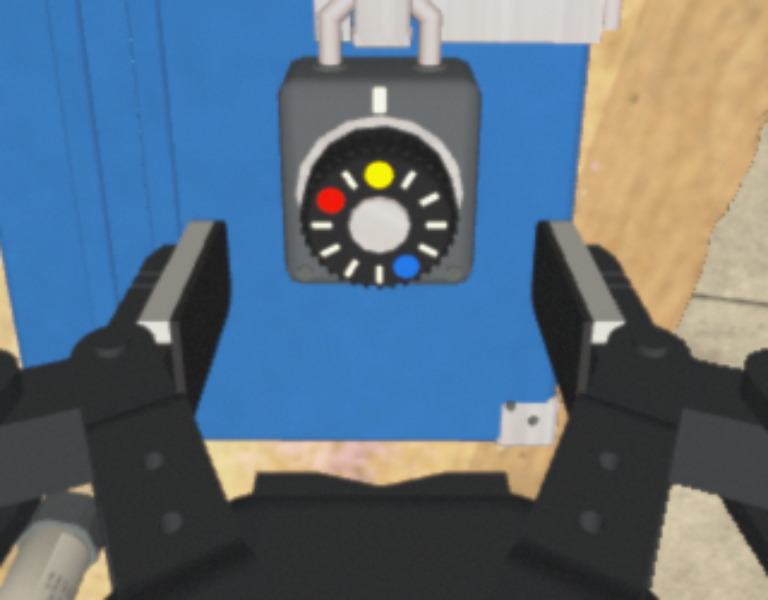

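The dial sits midway between the fingers: dial centre at crop (379,224), pad tips at (228,222) and (537,222). By perspective the tips look fairly high, so I'll close to just outside the dial and check.

Request:
{"op": "step_arm", "data": {"targets": [[[0, 0, 0, 0], [0, 0, 0, 0], [0, 0, 0, 0]]], "gripper": 125}}

```text
time: 4.5
position: [0.4922, 0.0166, 0.1366]
eef_rot: [[0.146, -0.989, 0.0], [-0.989, -0.146, 0.0], [-0.0, -0.0, -1.0]]
wrist_force: [0.2, -0.5, 0.0]
opening: 0.0434
grip_force: 0.0
```

```bash
python3 - <<'E'
from h import *
o=arm.get_obs(); print(o['time'],o['position'],o['wrist_force'],o['opening'])
im=save('wrist','w4')
cv2.imwrite('pics/w4c.png',cv2.resize(im[190:350,180:380],None,fx=3.75,fy=3.75)[:,:,::-1])
E
```

```text
4.5 [0.49215806 0.01655823 0.13655219] [ 0.24162911 -0.49257962  0.03041306] 0.04335501078588954
```

View pics/w4c.png

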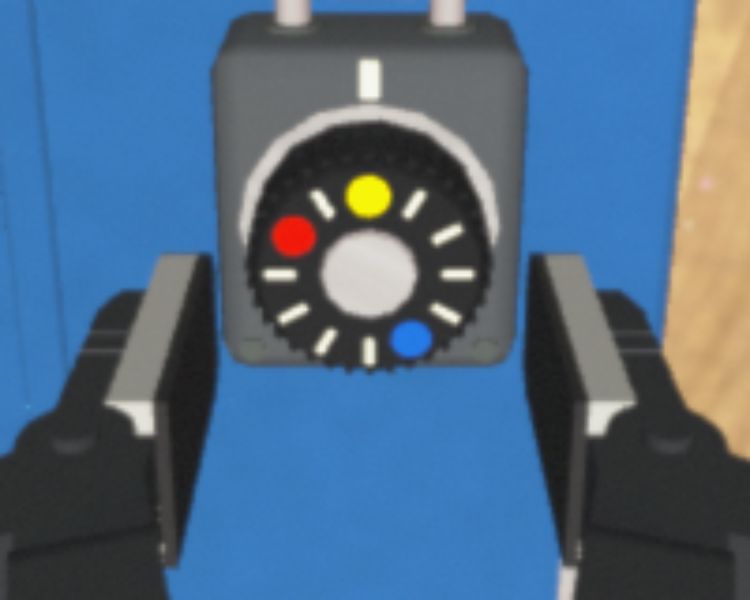

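The tips seem to be 25–30 mm behind the TCP. A harmless test is to close a little more: if the opening goes below 38 mm, the pads are above the dial.

Request:
{"op": "step_arm", "data": {"targets": [[[0, 0, 0, 0], [0, 0, 0, 0], [0, 0, 0, 0]]], "gripper": 150}}

```text
time: 4.85
position: [0.492, 0.0165, 0.1363]
eef_rot: [[0.145, -0.989, -0.0], [-0.989, -0.145, -0.0], [-0.0, 0.0, -1.0]]
wrist_force: [-0.0, 0.4, 1.8]
opening: 0.0352
grip_force: 0.0
```

Confirmed: the pads are above the dial. I'm reopening and going lower carefully.

Request:
{"op": "step_arm", "data": {"targets": [[[0, 0, 0, 0], [0, 0, 0, 0], [0, 0, -1, 0], [0, 0, -1, 0], [0, 0, -1, 0], [0, 0, -1, 0]]], "gripper": 120}}

```text
time: 5.45
position: [0.492, 0.0165, 0.1321]
eef_rot: [[0.145, -0.989, -0.0], [-0.989, -0.145, -0.0], [0.0, 0.0, -1.0]]
wrist_force: [0.0, -0.3, -0.3]
opening: 0.0453
grip_force: 0.0
```

Request:
{"op": "step_arm", "data": {"targets": [[[0, 0, -3, 0], [0, 0, -3, 0], [0, 0, -3, 0], [0, 0, -3, 0], [0, 0, 0, 0]]]}}

```text
time: 5.95
position: [0.4918, 0.0164, 0.1196]
eef_rot: [[0.145, -0.989, -0.001], [-0.989, -0.145, -0.0], [0.0, 0.001, -1.0]]
wrist_force: [0.5, -0.6, 0.1]
opening: 0.0453
grip_force: 0.0
```

```bash
python3 - <<'E'
from h import *
o=arm.get_obs(); print(o['time'],o['position'],o['wrist_force'],o['opening'])
im=save('wrist','w5')
cv2.imwrite('pics/w5c.png',cv2.resize(im[190:350,180:380],None,fx=3.75,fy=3.75)[:,:,::-1])
E
```

```text
5.95 [0.49175544 0.01644783 0.11963072] [ 0.47507466 -0.60718024  0.09267405] 0.04530135899107316
```

View pics/w5c.png

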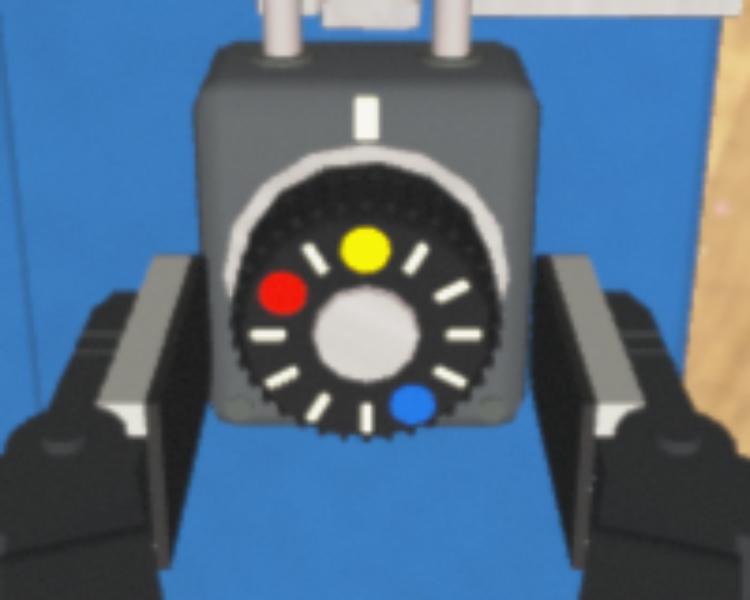

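The tips are now about level with the dial top: dial spans columns 231–503 and the pads 205–537 in the crop, nearly centred. I'm going 11 mm lower, then gripping.

Request:
{"op": "step_arm", "data": {"targets": [[[0.5, 0, -3, 0], [0, 0, -3, 0], [0, 0, -3, 0], [0, 0, -2, 0], [0, 0, 0, 0]]]}}

```text
time: 6.5
position: [0.4923, 0.0164, 0.1088]
eef_rot: [[0.145, -0.989, -0.001], [-0.989, -0.145, -0.0], [0.0, 0.001, -1.0]]
wrist_force: [0.8, 0.2, -0.4]
opening: 0.0455
grip_force: 0.0
```

Request:
{"op": "step_arm", "data": {"targets": [[[0, 0, 0, 0], [0, 0, 0, 0], [0, 0, 0, 0], [0, 0, 0, 0]]], "gripper": 255}}

```text
time: 6.9
position: [0.4927, 0.0165, 0.1096]
eef_rot: [[0.145, -0.989, 0.0], [-0.989, -0.145, 0.0], [0.0, -0.0, -1.0]]
wrist_force: [-0.3, 0.2, 1.4]
opening: 0.0359
grip_force: 60.5
```

Gripped at 60 N. I'll press lightly down and turn clockwise most of the way.

Request:
{"op": "step_arm", "data": {"targets": [[[0, 0, -1, 0], [0, 0, 0, -0.1], [0, 0, 0, -0.13], [0, 0, 0, -0.13], [0, 0, 0, -0.13], [0, 0, 0, -0.13], [0, 0, 0, -0.13], [0, 0, 0, -0.1]]]}}

```text
time: 7.7
position: [0.4926, 0.0167, 0.1095]
eef_rot: [[-0.651, -0.759, 0.001], [-0.759, 0.651, 0.0], [-0.001, -0.0, -1.0]]
wrist_force: [-4.5, 1.9, 7.2]
opening: 0.0358
grip_force: 61.2
```

```bash
cat >> h.py <<'E'
WHT=lambda r,g,b:(r>190)&(g>190)&(b>170)
def idx(im,o,box,zc=.134):
    uv=cent(im,WHT,box); print('i',uv); return back(uv,zc,o)[:2]
an=lambda v: np.degrees(np.arctan2(v[1],v[0]))
E
python3 - <<'E'
from h import *
o=arm.get_obs(); print(o['time'],o['position'],o['wrist_force'],o['torque'],o['opening'],np.degrees(np.arctan2(o['eef_rot'][1][0],o['eef_rot'][0][0])))
im=save('wrist','w6')
P=dial(im,o,(180,190,380,350)); 
cv2.imwrite('pics/w6c.png',cv2.resize(im[190:350,180:380],None,fx=3.75,fy=3.75)[:,:,::-1])
E
```

```text
7.7 [0.49257029 0.01670421 0.10949239] [-4.53358833  1.92125147  7.15937762] [0.63632153 1.68991537 0.09748026] 0.03582723450754258 -130.5952918596513
r [255.  278.5] [0.4959 0.0041]
y [278.5 266.4] [0.4831 0.0065]
```

View pics/w6c.png

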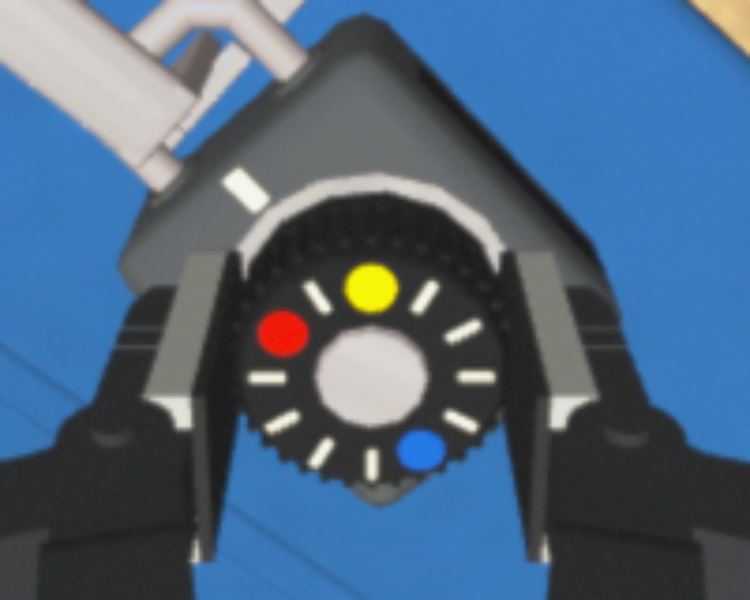

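The dial turned with the gripper: centre (371,377), red (283,333), index (246,190) in the crop. Computing what is left.

```bash
cat >> h.py <<'E'
def rem(cx,cy,ix,iy,P,s=3.75,ox=180,oy=190,zt=.15,zc=.134):
    o=arm.get_obs(); f=lambda x,y,z: back((x/s+ox-.4,y/s+oy-.4),z,o)[:2]
    c=f(cx,cy,zt); i=f(ix,iy,zc); a=an(i-c)
    for k,(x,y) in P.items():
        p=f(x,y,zt); print(k,'dot-index deg (cw to go)',(an(p-c)-a+180)%360-180, np.linalg.norm(p-c))
    print('c',c,'idx dir',a,np.linalg.norm(i-c))
E
python3 - <<'E'
from h import *
rem(371,377,246,190,{'r':(283,333),'y':(371,288)})
rem(366,333,367,118,{'r':(283,293),'y':(366,250)}) if 0 else None
E
```

```text
r dot-index deg (cw to go) 17.96430783490058 0.012968142235159711
y dot-index deg (cw to go) -41.85438765903811 0.01298648841322872
c [0.49155593 0.01632804] idx dir -89.0226426662501 0.02567494463315401
```

Request:
{"op": "step_arm", "data": {"targets": [[[0, 0, 0, -0.1], [0, 0, 0, -0.1], [0, 0, 0, -0.07], [0, 0, 0, 0]]]}}

```text
time: 8.15
position: [0.4925, 0.0168, 0.1095]
eef_rot: [[-0.828, -0.561, 0.001], [-0.561, 0.828, 0.001], [-0.001, 0.0, -1.0]]
wrist_force: [-3.9, 1.1, 6.1]
opening: 0.0358
grip_force: 61.0
```

```bash
cat >> h.py <<'E'
def proj(p,o):
    m=arm.camera_model('wrist'); H=m['hand_eye']; R=np.array(o['eef_rot'])
    pc=H[:3,:3].T@(R.T@(np.array(p)-o['position'])-H[:3,3]); q=m['camera_matrix']@pc; return q[:2]/q[2]
def auto(name,dz=0,box=(150,150,410,350)):
    o=arm.get_obs(); im=save('wrist',name); P=dial(im,o,box,.15+dz)
    a=np.radians(-60); r,y=P['r'],P['y']; c=r+np.array([[np.cos(a),-np.sin(a)],[np.sin(a),np.cos(a)]])@(y-r)
    best=[]
    for t in np.arange(-130,-40,1.0):
        s=[]
        for rr in (.0235,.0245,.0255,.0265):
            p=[c[0]+rr*np.cos(np.radians(t)),c[1]+rr*np.sin(np.radians(t)),.134+dz]
            u,v=proj(p,o); s.append(im[int(round(v)),int(round(u))].astype(int).min())
        best.append((np.mean(s),t))
    b=np.array(best); w=b[:,0]>0.85*b[:,0].max(); i=b[w,1]; print('index',i.min(),i.max(),b[:,0].max(),np.median(b[:,0]))
    ix=np.median(i); w360=lambda x:(x+180)%360-180
    print('t',o['time'],'F',o['wrist_force'].round(1),'c',c.round(4),'|ry|',np.linalg.norm(r-y).round(4),'idx',ix,'red togo cw',w360(an(r-c)-ix),'yel',w360(an(y-c)-ix))
    return o,im,c,ix
E
python3 - <<'E'
from h import *
auto('w7')
E
```

```text
r [255.  278.4] [0.4926 0.0032]
y [278.6 266.3] [0.4809 0.0089]
index -91.0 -86.0 241.0 109.625
t 8.15 F [-3.9  1.1  6.1] c [0.4917 0.0162] |ry| 0.013 idx -88.5 red togo cw 2.6147157628133755 yel -57.38528423718665
```

Request:
{"op": "step_arm", "data": {"targets": [[[0, 0, 0, -0.045], [0, 0, 0, 0], [0, 0, 0, 0]]]}}

```text
time: 8.5
position: [0.4925, 0.0169, 0.1095]
eef_rot: [[-0.851, -0.525, 0.001], [-0.525, 0.851, 0.001], [-0.001, 0.0, -1.0]]
wrist_force: [-4.8, 1.9, 6.3]
opening: 0.0354
grip_force: 61.1
```

```bash
python3 - <<'E'
from h import *
auto('w8')
E
```

```text
r [255.  278.4] [0.4921 0.0032]
y [278.6 266.3] [0.4806 0.0094]
index -91.0 -86.0 241.0 109.75
t 8.5 F [-4.8  1.9  6.3] c [0.4917 0.0163] |ry| 0.013 idx -88.5 red togo cw 0.165142267204601 yel -59.8348577327954
```

Red is at the mark. Turning back anticlockwise now.

Request:
{"op": "step_arm", "data": {"targets": [[[0, 0, 0, 0.1], [0, 0, 0, 0.13], [0, 0, 0, 0.13], [0, 0, 0, 0.13], [0, 0, 0, 0.13], [0, 0, 0, 0.13], [0, 0, 0, 0.13], [0, 0, 0, 0.05]]]}}

```text
time: 9.35
position: [0.4936, 0.0163, 0.1095]
eef_rot: [[-0.085, -0.996, 0.003], [-0.996, 0.085, -0.0], [0.0, -0.003, -1.0]]
wrist_force: [2.1, -0.5, 3.8]
opening: 0.0357
grip_force: 60.8
```

```bash
python3 - <<'E'
from h import *
auto('w9')
E
```

```text
r [254.9 278.5] [0.5026 0.0088]
y [278.4 266.4] [0.4909 0.0033]
index -83.0 -77.0 240.0 106.0
t 9.35 F [ 2.1 -0.5  3.8] c [0.4919 0.0162] |ry| 0.013 idx -80.0 red togo cw 45.250824268111785 yel -14.749175731888272
```

Request:
{"op": "step_arm", "data": {"targets": [[[0, 0, 0, 0.1], [0, 0, 0, 0.1], [0, 0, 0, 0.04], [0, 0, 0, 0]]]}}

```text
time: 9.8
position: [0.4938, 0.0163, 0.1095]
eef_rot: [[0.15, -0.989, 0.003], [-0.989, -0.15, -0.0], [0.001, -0.003, -1.0]]
wrist_force: [4.1, -1.2, 4.5]
opening: 0.0356
grip_force: 61.0
```

```bash
python3 - <<'E'
from h import *
auto('w10')
E
```

```text
r [254.8 278.5] [0.5039 0.0115]
y [278.3 266.4] [0.4938 0.0033]
index -82.0 -77.0 241.25 108.0
t 9.8 F [ 4.1 -1.2  4.5] c [0.4918 0.0162] |ry| 0.013 idx -79.5 red togo cw 58.35647394310911 yel -1.6435260568908348
```

Request:
{"op": "step_arm", "data": {"targets": [[[0, 0, 0, 0.03], [0, 0, 0, 0], [0, 0, 0, 0]]]}}

```text
time: 10.15
position: [0.4938, 0.0163, 0.1095]
eef_rot: [[0.178, -0.984, 0.003], [-0.984, -0.178, -0.0], [0.001, -0.003, -1.0]]
wrist_force: [5.6, -2.9, 5.3]
opening: 0.0363
grip_force: 61.1
```

Request:
{"op": "step_arm", "data": {"targets": [[[0, 0, 0, 0], [0, 0, 0, 0], [0, 0, 0, 0]]], "gripper": 115}}

```text
time: 10.45
position: [0.4918, 0.0166, 0.1073]
eef_rot: [[0.18, -0.984, -0.002], [-0.984, -0.18, -0.0], [-0.0, 0.002, -1.0]]
wrist_force: [0.1, 0.0, 0.4]
opening: 0.0469
grip_force: 0.0
```

Request:
{"op": "step_arm", "data": {"targets": [[[0, 0, 8, 0], [0, 0, 10, 0], [0, 0, 10, 0], [0, 0, 0, 0]]]}}

```text
time: 10.85
position: [0.4936, 0.0167, 0.1388]
eef_rot: [[0.18, -0.984, 0.003], [-0.984, -0.18, 0.001], [-0.0, -0.004, -1.0]]
wrist_force: [0.0, 0.1, 0.5]
opening: 0.0469
grip_force: 0.0
```

```bash
python3 - <<'E'
from h import *
o,im,c,ix=auto('w11'); print(o['position'],an(np.array(o['eef_rot'])[:2,0]))
cv2.imwrite('pics/w11c.png',cv2.resize(im[130:380,120:440],None,fx=2.4,fy=2.4)[:,:,::-1])
E
```

```text
r [258.9 250.5] [0.5038 0.012 ]
y [278.6 240. ] [0.4939 0.0035]
index -83.0 -77.0 240.25 106.25
t 10.85 F [0.  0.1 0.5] c [0.4915 0.0163] |ry| 0.013 idx -80.0 red togo cw 60.520035767695845 yel 0.5200357676959015
[0.49357105 0.01667559 0.1387678 ] -79.62958492860055
```

View pics/w11c.png

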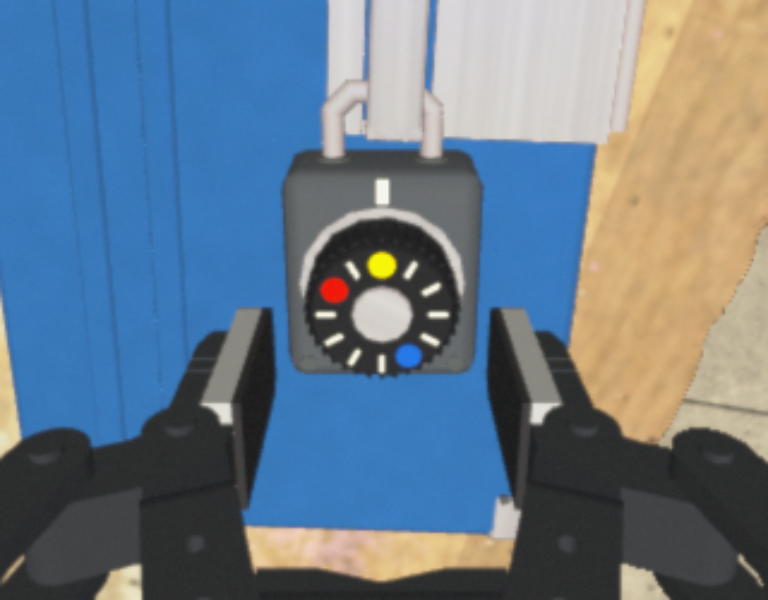

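Yellow is at the index: yellow (381,265), index (382,190), dial centre (382,314). Now I open wide, go down beside the case and grip it.

Request:
{"op": "step_arm", "data": {"targets": [[[0, 0, 0, 0], [0, 0, 0, 0], [0, 0, -12, 0], [0, 0, -12, 0], [0, 0, -10, 0], [0, 0, -8, 0], [0, 0, 0, 0]]], "gripper": 35}}

```text
time: 11.6
position: [0.4916, 0.0163, 0.0924]
eef_rot: [[0.18, -0.984, -0.003], [-0.984, -0.18, -0.001], [0.0, 0.003, -1.0]]
wrist_force: [-1.1, -0.3, 0.5]
opening: 0.0737
grip_force: 0.0
```

Request:
{"op": "step_arm", "data": {"targets": [[[0, 0, -4, 0], [0, 0, -4, 0], [0, 0, -3, 0], [0, 0, 0, 0]]]}}

```text
time: 12.0
position: [0.4923, 0.0165, 0.0829]
eef_rot: [[0.18, -0.984, -0.001], [-0.984, -0.18, -0.0], [0.0, 0.001, -1.0]]
wrist_force: [0.1, 0.7, -0.8]
opening: 0.0736
grip_force: 0.0
```

Request:
{"op": "step_arm", "data": {"targets": [[[0, 0, 0, 0], [0, 0, 0, 0], [0, 0, 0, 0], [0, 0, 0, 0]]], "gripper": 255}}

```text
time: 12.4
position: [0.4931, 0.0166, 0.084]
eef_rot: [[0.18, -0.984, 0.001], [-0.984, -0.18, 0.0], [0.0, -0.001, -1.0]]
wrist_force: [1.4, 1.0, 3.0]
opening: 0.0511
grip_force: 65.3
```

```bash
python3 - <<'E'
from h import *
o,im,c,ix=auto('w12',box=(150,150,410,400)); print(o['position'],an(np.array(o['eef_rot'])[:2,0]))
q('wrist',['staple','shackle_bow','padlock'])
E
```

```text
r [250.2 312.6] [0.5033 0.012 ]
y [278.6 298.6] [0.4934 0.0036]
index -83.0 -77.0 241.75 107.25
t 12.4 F [1.4 1.  3. ] c [0.4911 0.0164] |ry| 0.013 idx -80.0 red togo cw 60.494352687486185 yel 0.49435268748615613
[0.49307542 0.0166484  0.08400167] -79.6196591590778
wrist staple [([0.4983, -0.0395, 0.1047], 0.75)]
wrist shackle_bow [([0.5045, -0.031, 0.1214], 0.97)]
wrist padlock [([0.4968, 0.0188, 0.1061], 0.97)]
```

Case gripped at 51 mm. I'll lift 4 mm, square up to the staple, then pull back along the chest's +y.

Request:
{"op": "step_arm", "data": {"targets": [[[0, 0, 2, 0], [-0.5, 0, 2, -0.02], [-0.5, 0, 0, -0.015], [-0.3, 2, 0, 0], [-0.3, 2, 0, 0], [0, 0, 0, 0]]]}}

```text
time: 13.2
position: [0.4906, 0.0205, 0.0868]
eef_rot: [[0.146, -0.989, -0.001], [-0.989, -0.146, -0.0], [0.0, 0.001, -1.0]]
wrist_force: [0.5, -1.0, -4.8]
opening: 0.051
grip_force: 64.5
```

Request:
{"op": "step_arm", "data": {"targets": [[[-0.4, 3, 0, 0], [-0.4, 3, 0, 0], [-0.4, 3, 0, 0], [-0.4, 3, 0, 0]]]}}

```text
time: 13.6
position: [0.4891, 0.0327, 0.0871]
eef_rot: [[0.145, -0.989, -0.001], [-0.989, -0.145, -0.0], [0.0, 0.001, -1.0]]
wrist_force: [-0.8, -2.4, -4.6]
opening: 0.051
grip_force: 64.4
```

It slides at about 2 N, so it's unlocked. Continuing gently.

Request:
{"op": "step_arm", "data": {"targets": [[[-0.3, 2, 0, 0], [-0.3, 2, 0, 0], [0, 1, 0, 0], [0, 0, 0, 0]]]}}

```text
time: 14.0
position: [0.4886, 0.0373, 0.0872]
eef_rot: [[0.145, -0.989, -0.0], [-0.989, -0.145, -0.001], [0.001, 0.0, -1.0]]
wrist_force: [-1.0, -3.1, -4.1]
opening: 0.0509
grip_force: 64.4
```

Request:
{"op": "step_arm", "data": {"targets": [[[-0.1, 1, 0, 0], [0, 0, 0, 0]]]}}

```text
time: 14.2
position: [0.4886, 0.0374, 0.0872]
eef_rot: [[0.145, -0.989, -0.0], [-0.989, -0.145, -0.002], [0.002, 0.001, -1.0]]
wrist_force: [0.7, -6.7, -5.6]
opening: 0.0509
grip_force: 64.3
```

Stop reached (6.7 N, no more movement). Going 23 mm forward again so the staple point lies at padlock x≈57.

Request:
{"op": "step_arm", "data": {"targets": [[[0.8, -6, 0, 0], [0.8, -6, 0, 0], [0.8, -6, 0, 0], [0.7, -5, 0, 0], [0, 0, 0, 0], [0, 0, 0, 0]]]}}

```text
time: 14.8
position: [0.4918, 0.0154, 0.0873]
eef_rot: [[0.145, -0.989, -0.0], [-0.989, -0.145, 0.0], [-0.0, -0.0, -1.0]]
wrist_force: [-0.1, 0.9, -4.2]
opening: 0.0508
grip_force: 64.4
```

```bash
python3 - <<'E'
from h import *
o,im,c,ix=auto('w13',dz=.004,box=(150,150,410,400)); print(o['position'],an(np.array(o['eef_rot'])[:2,0]))
q('wrist',['staple','shackle_bow','free_tip'])
cv2.imwrite('pics/w13c.png',cv2.resize(im[130:330,150:410],None,fx=3,fy=3)[:,:,::-1])
E
```

```text
r [250.3 312.5] [0.502  0.0097]
y [278.6 298.5] [0.4919 0.0017]
index -85.0 -79.0 242.0 107.25
t 14.8 F [-0.1  0.9 -4.2] c [0.49   0.0145] |ry| 0.0129 idx -82.0 red togo cw 60.56106883346868 yel 0.5610688334686813
[0.49177408 0.01542372 0.08726405] -81.65918726434708
wrist staple [([0.4969, -0.0404, 0.1053], 0.86)]
wrist shackle_bow []
wrist free_tip [([0.5077, -0.0267, 0.1214], 0.67)]
```

View pics/w13c.png

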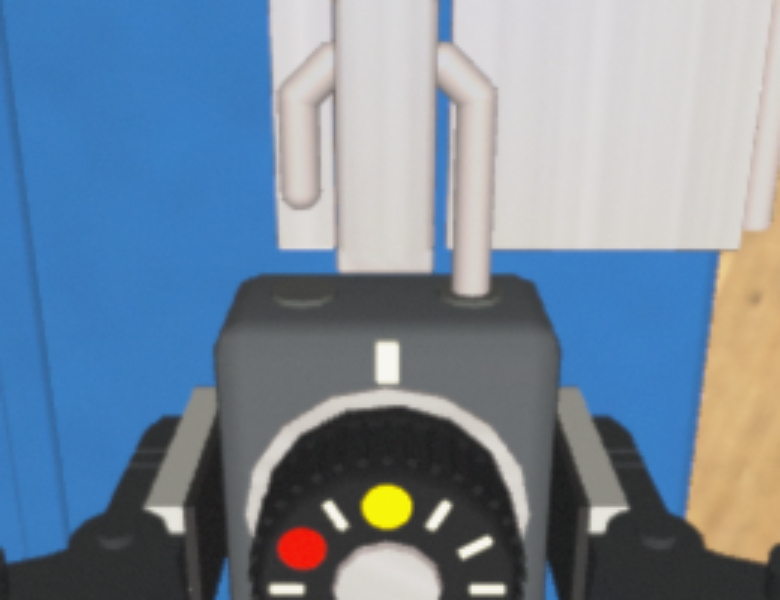

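The shackle is open: free tip at crop (302,205), clear of its hole at (302,297), with the staple strap between the legs. Now I slide along padlock -y.

Request:
{"op": "step_arm", "data": {"targets": [[[0, -0.5, 0, 0], [-4, -0.6, 0, 0], [-4, -0.6, 0, 0], [-4, -0.5, 0, 0]]]}}

```text
time: 15.4
position: [0.4793, 0.0133, 0.0873]
eef_rot: [[0.146, -0.989, -0.0], [-0.989, -0.146, -0.0], [0.0, 0.0, -1.0]]
wrist_force: [0.4, 0.9, -4.1]
opening: 0.0512
grip_force: 64.5
```

Request:
{"op": "step_arm", "data": {"targets": [[[-4, -0.6, 0, 0], [-4, -0.6, 0, 0], [-4, -0.5, 0, 0], [-4, -0.6, 0, 0], [-4, -0.5, 0, 0], [0, 0, 0, 0]]]}}

```text
time: 16.0
position: [0.4594, 0.0105, 0.0874]
eef_rot: [[0.146, -0.989, 0.0], [-0.989, -0.146, 0.0], [-0.0, -0.0, -1.0]]
wrist_force: [-0.2, -0.0, -4.1]
opening: 0.0511
grip_force: 64.5
```

```bash
python3 - <<'E'
from h import *
o=arm.get_obs(); print(o['position'],o['wrist_force'])
save('wrist','w14'); q('wrist',['staple','shackle_bow','free_tip','dial_top'])
E
```

```text
[0.45939364 0.01048838 0.08736434] [-0.22684195 -0.04581432 -4.10850012]
wrist staple [([0.4965, -0.039, 0.1049], 0.78)]
wrist shackle_bow [([0.472, -0.0559, 0.1261], 0.71)]
wrist free_tip [([0.475, -0.0321, 0.1216], 0.75)]
wrist dial_top [([0.4572, 0.0107, 0.1508], 0.55)]
```

No contact, and the shackle is clear of the staple. Lifting.

Request:
{"op": "step_arm", "data": {"targets": [[[0, 0, 10, 0], [0, 0, 20, 0], [0, 0, 25, 0], [0, 0, 25, 0], [0, 0, 25, 0], [0, 0, 20, 0], [0, 0, 15, 0], [0, 0, 6, 0]]]}}

```text
time: 17.05
position: [0.4604, 0.0104, 0.2358]
eef_rot: [[0.145, -0.989, 0.003], [-0.989, -0.145, 0.001], [-0.0, -0.003, -1.0]]
wrist_force: [0.5, 0.8, -3.9]
opening: 0.0515
grip_force: 64.7
```

Request:
{"op": "step_arm", "data": {"targets": [[[0, 0, 0, 0], [0, 0, 0, 0], [0, 0, 0, 0], [0, 0, 0, 0], [0, 0, 0, 0]]]}}

```text
time: 17.55
position: [0.4596, 0.0104, 0.2328]
eef_rot: [[0.146, -0.989, -0.001], [-0.989, -0.146, -0.0], [0.0, 0.001, -1.0]]
wrist_force: [0.3, -0.4, -3.5]
opening: 0.0511
grip_force: 64.7
```

```bash
python3 - <<'E'
from h import *
o=arm.get_obs(); print(o['time'],o['position'],o['wrist_force'],o['opening'],abs(o['joint_velocities']).max())
save('wrist','w15'); save('side','d15'); q('wrist',['shackle_bow','free_tip']); q('side',['padlock','dial_top'])
p=np.array(o['position'])
E
```

```text
17.55 [0.45958123 0.01044991 0.23280344] [ 0.32685965 -0.39612264 -3.52087188] 0.051129741606701515 0.002781011753161311
wrist shackle_bow [([0.471, -0.0584, 0.2711], 0.63)]
wrist free_tip [([0.4804, -0.0293, 0.2648], 0.77)]
side padlock [([0.4603, 0.0118, 0.2494], 0.94), ([0.5719, -0.2149, 0.001], 0.77)]
side dial_top [([0.5714, -0.2158, 0.044], 0.63), ([0.4577, 0.0103, 0.2975], 0.51)]
```

```bash
python3 -c "
from cell import arm
print(arm.sign_off())"
```

```text
the job is handed in; nothing more can be done
None
```

The padlock is off the staple and I handed the job in at about 18 s: the dial was clicked to red, then back to yellow, and the lock is held open, dial up, about 14.5 cm above the lid.

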